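# Load the tumbling barrel and hold its bayonet lid half-way

### The job

Tip all three steel balls from the loaded scoop into the tumbling barrel and stand the scoop back on the bench, clear of the barrel. Then set the bayonet lid into the barrel's entry notches and turn it clockwise, lying flat on the rim, until its handle bar lines up with the half-way ribs, without ever pushing the click pin; finish while still gripping the lid there, so that the seat of the lugs can be inspected before it is locked. Leave the other things on the bench where they are.

Things in the scene. Friction and masses are not known exactly. Their poses are not given: they have to be found in the camera images.
- barrel: Round grey barrel, upright, fixed to the bench by a bolted foot disc (136 across, 8 thick). Origin: centre of its underside, z up. Rim 95 above the bench, outside diameter 100, wall 6, inside floor 10 up. Turning the lid, seen from above: clockwise 40 degrees from the notches is half-way, from 60 it pushes the click pin, end stop near 90; counter-clockwise is blocked.
- barrel_rim (a point): Centre of the barrel's mouth, level with the rim, 95 above its origin. Just inside, a flange 8 thick with a 72 wide round opening is broken by two facing, equivalent entry notches on the barrel's +x and -x axis, 19 wide and 88 apart from wall to wall; outside each stands a pair of small ribs, 12 apart.
- half_mark: The two half-way ribs: tall single ribs (4 thick, 50 high, standing 13 out) on two sides, facing away from each other, of the barrel's outside, top level with the rim. Same origin as the barrel; its x axis runs through both ribs, 40 degrees clockwise (from above) of the barrel's x axis.
- click_pin (a joint): Spring pin in the dark block on the barrel's side, 72 degrees clockwise of the barrel's x axis. 0 at rest; grows (m, up to 0.006) as a lid lug pushes it outward, after which it would snap and lock the lid.
- lid: Aluminium bayonet lid, loose (0.25 kg +-30 %), standing on its spigot on the bench. Origin: centre of the disc's underside (24 above the bench at the start, 95 when seated), z up. Disc 96 across, 8 thick; on it a black handle bar along the lid's x, 66 long, 20 wide (y), from 8 to 42 above the origin. Either way round is equivalent.
- lid_lugs (a point): Point on the lid's axis, 16 below its origin, mid-height of its two lugs. They point outward along the lid's +x and -x (under the bar's ends), 12 wide, 82 across both tips, 8 high (4 of play under the flange once turned), with pilot tips 78 across and 8 wide below. Spigot 66 across, 24 deep.
- scoop: Small aluminium scoop with wooden handle, loose (0.12 kg), standing level on its feet. Origin: under its trough on the bench, z up; open mouth to its -x, handle to +x. Trough 76 long, 42 wide inside, walls 22 high; its floor rises 12 degrees to the mouth, so the balls lie at the back; tipping it mouth-down by 35 to 45 degrees empties it.
- scoop_grip (a point): Centre of the scoop's handle: a bar along the scoop's x, 56 long, 18 wide (y), 24 high. It lies at x +70, z +44 in the scoop's frame; the trough's back wall is at x +42.
- scoop_mouth (a point): Middle of the scoop's pouring edge (46 wide), at x -37, z +20 in the scoop's frame.
- ball_1: Steel ball, 18 in diameter, 24 g, in the scoop; origin at its centre.
- ball_2: Steel ball like ball_1.
- ball_3: Steel ball like ball_1.
- tape_measure: Bystander: tape measure, behind the barrel to the left, 76x94x34. Origin: centre of its underside.
- sanding_block: Bystander: brown sanding block, 62x116x34, behind the barrel to the right. Origin: centre of its underside.
- carpenter_pencil: Bystander: flat carpenter pencil, 190 long, 8 high, on the bench in front of the barrel. Origin: centre of its underside.
- masking_tape: Bystander: roll of masking tape, 108 across, 24 high, far right. Origin: centre of its underside.
- spanner_a: Bystander: spanner, 236 long, 10 high, far left. Origin: centre of its underside.

How it is judged (in metres and radians):
On the way, in this order (a step that is already met when the one before it is completed fails the run):
1. all three balls are inside the barrel (horizontal distance between each of ball_1, ball_2, ball_3 and barrel below 0.045 m and height (world z) of each of ball_1, ball_2, ball_3 below 0.065 m), for 0.2 s.
2. the lid sits in the barrel with its lugs in the entry notches (z of lid in the frame of barrel below 0.101 m and horizontal distance between lid and barrel below 0.008 m and angle between the x axis of lid and the x axis of barrel, either way round below 0.35 rad), for 0.04 s.
At the end, for the whole second after the job is handed in: Balls in the barrel; lid on the rim (within 3.5 mm of fully down, 6 mm of centre, tilt under 0.06 rad), bar within 0.15 rad of the half-way ribs, still, gripped with over 2 N; click pin at rest; scoop upright on the bench, released, not touching the barrel (all of step 1 and z of lid in the frame of barrel between 0.092 and 0.0985 m and horizontal distance between lid and barrel below 0.006 m and angle between lid's own z axis and vertical below 0.06 rad and angle between the x axis of lid and the x axis of half_mark, either way round below 0.15 rad and contact force between the fingers and lid above 2 N and angular speed of lid below 0.1 rad/s and value of joint click_pin below 0.001 m and height (world z) of scoop below 0.008 m and angle between scoop's own z axis and vertical below 0.15 rad and contact force between the arm and scoop below 0.1 N and contact force between scoop and barrel below 0.1 N and linear speed of scoop below 0.02 m/s); the arm keeps its last pose, push and grip.
It fails at once if the click pin is pushed (value of joint click_pin above 0.001 m).
It fails at once if a bystander is moved by more than 30 mm (distance of any of tape_measure, sanding_block, carpenter_pencil, masking_tape, spanner_a from where it was at the start of the episode above 0.03 m).
It also fails if it takes over 67 s, if anything falls off the work surface, if the arm or the gripper's body presses on something with over 40 N, if the wrist force passes 120 N, or if a joint passes its speed limit or range.

### The arm

A 7-joint arm with a two-finger parallel gripper is mounted at the origin on a cart in front of the work surface, level with it; the furniture and walls round the work are solid. World frame = base frame: x ahead of the robot, y to its left, z up, the work surface at z = 0. Lengths are in m, angles in degrees, forces in N, time in s.
With the tool pointing down it reaches from about 0.425 to 1.025 m from the base axis. Payload 9.4 kg.
Tool frame: the origin (TCP) lies on the centre line of the jaws, within the pads' length; the fingertips stand 8 mm ahead of it and the grasp point (between the pads) lies 11 mm behind it (ctrl.tip_reach is the z of the fingertips in the tool frame, in m); z points along the fingers, y is the line along which they close (so a half turn about z gives the same grasp; the last joint's range is limited). The gripper opens to 85 mm and grips with 20 to 120 N. Pads are 22 mm wide; open, the fingers measure 114 mm over their backs; the gripper's body (76 mm by 85 mm) begins 54 mm behind the grasp point. The pads swing forward as they close: fully open they stand 13 mm farther back than shut.
Start: joints at [-74.697, 34.337, -0.143, 91.639, 0.103, 54.024, -4.572], TCP at [0.244, 0.683, 0.239] pointing down, gripper open.
Joint ranges: [-147.43, 147.43], [-19.82, 112.94], [-74.19, 73.91], [6.32, 146.72], [-59.91, 239.91], [6.04, 106.73], [-150.56, 150.56]. Speed limits (degrees/s): [127.2, 127.2, 172.46, 172.46, 180, 180, 180].

### API

Orientations are given as a 3x3 rotation matrix whose columns are the frame's x, y, z axes.
In Python, from cell import ctrl gives the robot as it stands.
- The arm moves only by the tool jog_arm, never from a script. Its argument "motion" is a list of rows, each an object with "xyz": the shift along the world's x, y, z in mm, a list of three; "rot": the turn, a rotation vector about the world's x, y, z in rad, a list of three; "claw": the gripper's target within -1 to 1 (shut at 1, half-way at 0, fully open at -1). In form: [{"xyz": [dx, dy, dz], "rot": [wx, wy, wz], "claw": claw}, ...]. A call has 1 to 8 rows; each row shifts and turns the commanded pose from where the row before left it; what a row does not reach is not made up. A row lasts 1/8 s, in which the tool goes at most 62.5 mm and 10.7 degrees, less where a joint would pass 70% of its speed; a pose out of reach is approached as far as the arm can. A call is refused whole if a number of a shift passes 62.5 or a number of a turn 0.188, either way. A call with a gripper value outside its range is refused whole. The fingers move at their own pace and stop on an object; the grip force is fixed at half the most. Time passes only in rows, so rows that do not move let the fingers close. It gives the time, the measured TCP pose, the force, the opening and the grip force at its end, in the units of the state.
- ctrl.get_obs(): the state, without advancing time (a new reading comes with each control period).
- ctrl.grab_frame(name): name is "side" or "top" or "wrist"; returns the picture (384x512x3 uint8, red, green, blue); there is no depth.
- ctrl.camera_model(name): a dict with "mtx" (3x3 intrinsics, pixels), "T" (4x4, takes a point from camera to world coordinates); the wrist camera has in their place "mount" (4x4, takes a point from camera to tool coordinates, whose origin is the TCP and whose axes are the flange's). Camera axes: x right, y down, z forward; pixel columns grow to the right and rows downward; lengths in m; the calibration is good to about 2 mm. The wrist camera is an equidistant fisheye: a pixel r from the principal point sees the ray r / f radians off the axis. A picture is of the moment at which its call begins: read the wrist's pose just before it. camera_model takes no time and is no camera call.
- ctrl.finish_job(): hands the job in; it is judged then, once.
The state is a dict: "t": time; "qpos": joint angles; "joint_velocities": joint speeds; "joint_efforts": joint torques, N m; "position": TCP position; "ee_rot": TCP orientation; "force": force on the tool from outside, world axes, zero at the start; "moment": the same for the moment, N m; "finger_gap": opening from 0.0 (shut) to 1.0 (fully open); "gripper_force": force on a finger pad.
Only numpy, scipy, OpenCV 4.12 (cv2) and the standard library are available. Lean on these libraries where they do the work, as an engineer would, in place of code of your own. Each camera call takes 0.05 s, during which the arm holds its last target. There are 200 camera calls.

## Working session

There is one attempt and no reset: what is moved stays moved. The work goes in short steps, Python scripts to look and compute and a tool call to move; the robot and the scene stay as the last step left them, time stands still between calls to the robot, and variables do not carry over. Pictures are saved under pics/ and viewed, at most 10 in all, crops included, and the job is handed in when it is done.

Besides the shell and the picture viewer there is one more tool, called after "Request:" in YAML: its name, and indented under it one key for each argument. jog_arm: Moves the arm, as the interface text tells. Its arguments: {"type":"object","properties":{"motion":{"type":"array","items":{"type":"object","properties":{"xyz":{"type":"array","items":{"type":"number"}},"rot":{"type":"array","items":{"type":"number"}},"claw":{"type":"number"}}}}},"required":["motion"]}

```bash
mkdir -p pics; ls
python3 - <<'E'
from cell import ctrl
import cv2,numpy as np
np.set_printoptions(precision=4,suppress=True)
o=ctrl.get_obs();print(o)
for n in("top","side","wrist"):
    f=ctrl.grab_frame(n);cv2.imwrite(f"pics/{n}0.png",f[:,:,::-1]);print(n,ctrl.camera_model(n))
print(ctrl.tip_reach)
E
```

```text
pics
{'t': 0.0, 'qpos': array([-74.6982,  34.3846,  -0.1469,  91.6796,   0.1041,  54.0248,
        -4.5727]), 'joint_velocities': array([ 0.1242,  0.0481,  0.0272,  0.0317, -0.0882,  0.0407,  0.1127]), 'joint_efforts': array([ -0.0014, -77.6438,   1.5642, -25.7991,   0.0122,   0.0089,
        -0.    ]), 'position': array([0.2442, 0.6822, 0.2384]), 'ee_rot': array([[-0.9415,  0.337 , -0.0004],
       [ 0.337 ,  0.9415, -0.0015],
       [-0.0001, -0.0015, -1.    ]]), 'force': array([0.0054, 0.2542, 0.3898]), 'moment': array([ 0.0915,  0.0353, -0.0206]), 'gripper_force': 0.0, 'finger_gap': 0.9951219819333758}
top {'mtx': array([[349.0616,   0.    , 253.9273],
       [  0.    , 349.0616, 190.8456],
       [  0.    ,   0.    ,   1.    ]]), 'T': array([[-0.0208, -0.9876,  0.1559,  0.4107],
       [-0.9998,  0.0217,  0.0039, -0.0087],
       [-0.0072, -0.1557, -0.9878,  1.0859],
       [ 0.    ,  0.    ,  0.    ,  1.    ]])}
side {'mtx': array([[366.0009,   0.    , 259.5063],
       [  0.    , 366.0009, 186.4991],
       [  0.    ,   0.    ,   1.    ]]), 'T': array([[ 0.8298, -0.269 ,  0.4889,  0.0089],
       [-0.5576, -0.4353,  0.7069, -0.7928],
       [ 0.0226, -0.8592, -0.5112,  0.676 ],
       [ 0.    ,  0.    ,  0.    ,  1.    ]])}
wrist {'mtx': array([[297.3186,   0.    , 254.3987],
       [  0.    , 297.3186, 192.4753],
       [  0.    ,   0.    ,   1.    ]]), 'mount': array([[-0.0003, -0.9531, -0.3028,  0.0778],
       [ 1.    , -0.0004,  0.0004,  0.0003],
       [-0.0005, -0.3028,  0.9531, -0.135 ],
       [ 0.    ,  0.    ,  0.    ,  1.    ]])}
0.008
```

Run:
```python
import cv2
a=cv2.imread('pics/top0.png');b=cv2.imread('pics/side0.png')
cv2.imwrite('pics/top0b.png',cv2.resize(a,(800,600),interpolation=cv2.INTER_CUBIC))
cv2.imwrite('pics/side0b.png',cv2.resize(b,(800,600),interpolation=cv2.INTER_CUBIC))
```

```text
(no output)
```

View pics/top0b.png

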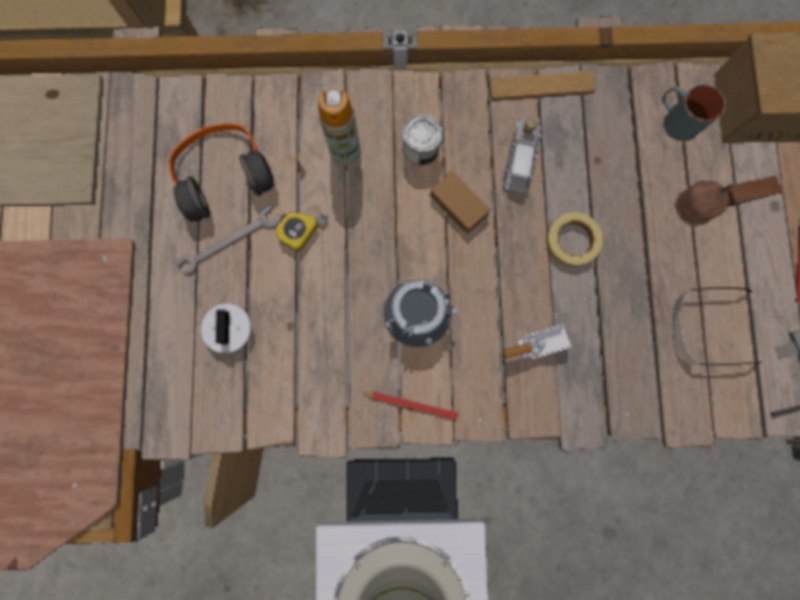

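View pics/side0b.png

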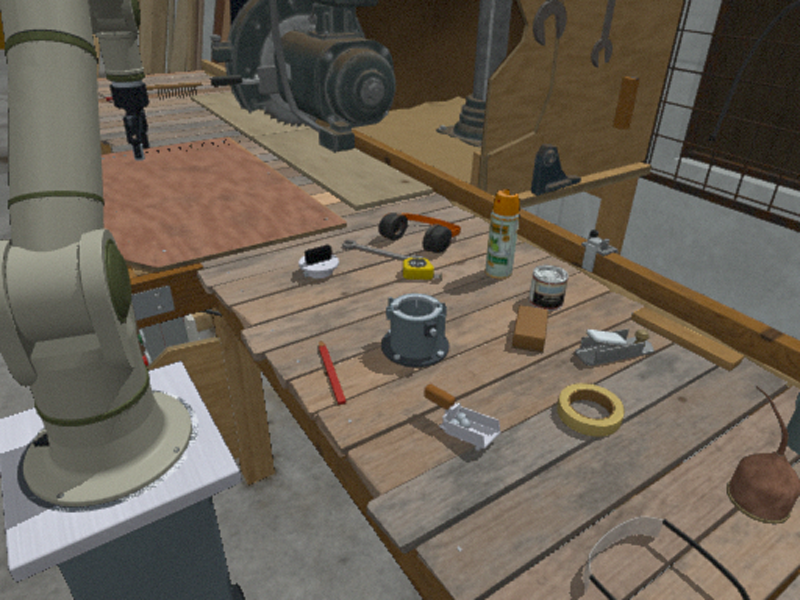

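The top view shows the barrel at about (420,312) in the enlarged picture. The scoop handle is at (518,352) with its mouth to the right, the lid at (226,328) and the pencil at (412,405). The side view agrees. Next I measure these with masks.

```bash
cat > h.py <<'E'
from cell import ctrl
import cv2,numpy as np
from scipy.spatial.transform import Rotation as R
np.set_printoptions(precision=4,suppress=True)
def rays(name,px,o=None):
    m=ctrl.camera_model(name);px=np.atleast_2d(np.float64(px))
    K=m["mtx"];d=(px-[K[0,2],K[1,2]])/K[0,0]
    if name=="wrist":
        r=np.linalg.norm(d,axis=1,keepdims=True)+1e-12
        v=np.hstack([d/r*np.sin(r),np.cos(r)])
        T=np.eye(4);T[:3,:3]=o["ee_rot"];T[:3,3]=o["position"];T=T@m["mount"]
    else: v=np.hstack([d,np.ones((len(d),1))]);T=m["T"]
    return T[:3,3],v@T[:3,:3].T
def onz(name,px,z,o=None):
    c,v=rays(name,px,o);return c+v*((z-c[2])/v[:,2:])
def proj(name,P,o=None):
    m=ctrl.camera_model(name);P=np.atleast_2d(P)
    T=m.get("T")
    if T is None:
        T=np.eye(4);T[:3,:3]=o["ee_rot"];T[:3,3]=o["position"];T=T@m["mount"]
    q=(P-T[:3,3])@T[:3,:3]
    if name=="wrist":
        r=np.linalg.norm(q[:,:2],axis=1,keepdims=True)
        q=q[:,:2]/(r+1e-12)*np.arctan2(r,q[:,2:])
    else:q=q[:,:2]/q[:,2:]
    return q*m["mtx"][0,0]+m["mtx"][:2,2]
def blobs(mask,amin=30):
    cs,_=cv2.findContours(mask.astype(np.uint8),cv2.RETR_EXTERNAL,cv2.CHAIN_APPROX_NONE)
    return sorted([c for c in cs if cv2.contourArea(c)>=amin],key=cv2.contourArea,reverse=True)
def snap(n,name):
    o=ctrl.get_obs();f=ctrl.grab_frame(n);cv2.imwrite(f"pics/{name}.png",f[:,:,::-1]);return o,f
E
python3 - <<'E'
from h import *
f=cv2.imread('pics/top0.png');hsv=cv2.cvtColor(f,cv2.COLOR_BGR2HSV)
def roi(m,cx,cy,r):
    k=np.zeros(m.shape,bool);k[int(cy-r):int(cy+r),int(cx-r):int(cx+r)]=1;return m&k
s=.64
# lid bar
m=roi(hsv[:,:,2]<50,226*s,328*s,25)
for c in blobs(m)[:2]:
    r=cv2.minAreaRect(c);b=onz("top",cv2.boxPoints(r),.066);print("bar",r,b.mean(0),np.linalg.norm(np.diff(b,axis=0),axis=1),b[:,:2])
m=roi((hsv[:,:,2]>170)&(hsv[:,:,1]<60),226*s,328*s,25)
for c in blobs(m)[:2]:
    c0,rad=cv2.minEnclosingCircle(c);print("disc",c0,rad,onz("top",c0,.03))
# barrel: rim
m=roi((hsv[:,:,1]<70),420*s,312*s,30)
print(hsv[int(312*s)-25:int(312*s)+28:4,int(420*s)])
for z,p in((.095,(420,308)),):print("barrel rough",onz("top",np.array(p)*s,z))
# scoop handle
m=roi((hsv[:,:,1]>150)&(hsv[:,:,0]<20),518*s,352*s,16)
for c in blobs(m,15)[:2]:
    r=cv2.minAreaRect(c);b=onz("top",cv2.boxPoints(r),.056);print("handle",r,b.mean(0),np.linalg.norm(np.diff(b,axis=0),axis=1),b[:,:2])
print("pencil",onz("top",np.array([[368,394],[457,416]])*s,.008))
print("mouth",onz("top",np.array([[563,328],[570,349]])*s,.03))
E
```

```text
bar ((142.0, 209.0), (20.0, 6.0), 90.0) [0.5249 0.3255 0.066 ] [0.0178 0.0591 0.0176] [[0.5547 0.3353]
 [0.5543 0.3175]
 [0.4952 0.3159]
 [0.4956 0.3335]]
disc (145.0, 209.0) 14.560319900512695 [[0.5286 0.3282 0.03  ]]
disc (138.5, 210.5) 13.58317756652832 [[0.5245 0.3479 0.03  ]]
[[ 12  65 154]
 [ 11  53 140]
 [116  12 170]
 [102  33  77]
 [103  35  87]
 [105  36  85]
 [104  33  86]
 [104  33  84]
 [105  33  93]
 [113  14 170]
 [100  31  73]
 [110  29  52]
 [ 11  61  88]
 [ 13  76 104]]
barrel rough [[ 0.5479 -0.047   0.095 ]]
handle ((330.4433898925781, 224.3018798828125), (2.74721097946167, 15.796463012695312), 74.05460357666016) [ 0.4688 -0.2273  0.056 ] [0.0468 0.008  0.0467] [[ 0.4668 -0.2038]
 [ 0.4785 -0.2491]
 [ 0.4708 -0.2508]
 [ 0.459  -0.2056]]
pencil [[ 0.3931  0.0555  0.008 ]
 [ 0.3477 -0.1161  0.008 ]]
mouth [[ 0.5117 -0.3256  0.03  ]
 [ 0.4709 -0.3363  0.03  ]]
```

Request:
jog_arm:
  motion:
    - {"xyz": [35,-44,0],"rot": [0,0,0],"claw": -1}
    - {"xyz": [35,-44,0],"rot": [0,0,0],"claw": -1}
    - {"xyz": [35,-44,0],"rot": [0,0,0],"claw": -1}
    - {"xyz": [35,-44,0],"rot": [0,0,0],"claw": -1}
    - {"xyz": [35,-44,0],"rot": [0,0,0],"claw": -1}
    - {"xyz": [35,-44,0],"rot": [0,0,0],"claw": -1}
    - {"xyz": [35,-44,0],"rot": [0,0,0],"claw": -1}
    - {"xyz": [35,-44,0],"rot": [0,0,0],"claw": -1}

```text
t: 1.15
position: [0.5253, 0.329, 0.2392]
ee_rot: [[-0.942, 0.337, -0.0], [0.337, 0.942, -0.0], [0.0, -0.0, -1.0]]
force: [0.4, 1.2, 0.1]
finger_gap: 0.999
gripper_force: 0.0
```

Run:
```python
from h import *
import pickle
o,f=snap("wrist","w_lid");pickle.dump(o,open("w_lid.pkl","wb"));print(o["t"],o["qpos"],o["position"])
```

```text
1.15 [-37.3494  27.0397   0.0623 106.0194  -0.0367  46.9456  33.0424] [0.5253 0.329  0.2392]
```

Request:
jog_arm:
  motion:
    - {"xyz": [3,-46,-2],"rot": [0,0,-0.12],"claw": -1}
    - {"xyz": [3,-46,-2],"rot": [0,0,-0.12],"claw": -1}
    - {"xyz": [3,-46,-2],"rot": [0,0,-0.12],"claw": -1}
    - {"xyz": [3,-46,-2],"rot": [0,0,-0.12],"claw": -1}
    - {"xyz": [3,-46,-2],"rot": [0,0,-0.12],"claw": -1}
    - {"xyz": [3,-46,-2],"rot": [0,0,-0.12],"claw": -1}
    - {"xyz": [3,-46,-2],"rot": [0,0,-0.12],"claw": -1}
    - {"xyz": [3,-46,-2],"rot": [0,0,-0.12],"claw": -1}

```text
t: 2.2
position: [0.5483, -0.0386, 0.2232]
ee_rot: [[-0.26, 0.966, 0.0], [0.966, 0.26, 0.0], [0.0, 0.0, -1.0]]
force: [0.6, 0.1, -0.4]
finger_gap: 1.002
gripper_force: 0.0
```

Run:
```python
from h import *
import pickle
o,f=snap("wrist","w_bar");pickle.dump(o,open("w_bar.pkl","wb"));print(o["t"],o["qpos"],o["position"])
a=cv2.imread("pics/w_lid.png");b=cv2.imread("pics/w_bar.png")
cv2.imwrite("pics/v1.png",cv2.resize(np.hstack([a[:,80:430],b[:,80:430]]),(800,439),interpolation=cv2.INTER_AREA))
```

```text
2.2 [-13.497   24.1068  16.1199 116.4567 -10.0154  40.7127  23.9907] [ 0.5483 -0.0386  0.2232]
```

View pics/v1.png

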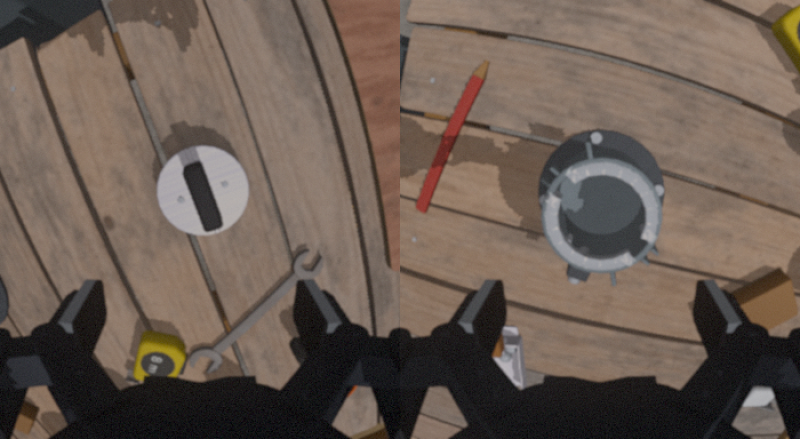

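The left half shows the lid disc centred at about (203,190) with its bar. The right half shows the barrel rim centred at about (602,216), with a dark block at (577,271) and ribs around it. I enlarge the barrel to read the notches.

Run:
```python
from h import *
b=cv2.imread("pics/w_bar.png")[105:265,190:330]
cv2.imwrite("pics/v2.png",cv2.resize(b,None,fx=3.75,fy=3.75,interpolation=cv2.INTER_CUBIC))
```

```text
(no output)
```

View pics/v2.png

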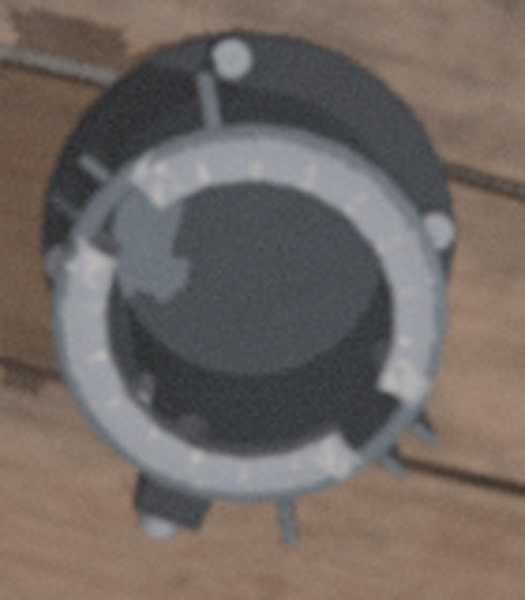

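The crop shows the notches at (113,220) and (385,425), the half-way ribs at (207,100) and (288,520), and the pin block at (172,500). I fit the rim circle and the axes from these.

Run:
```python
from h import *
import pickle
from scipy.optimize import least_squares
o=pickle.load(open("w_bar.pkl","rb"))
w=lambda p,z=.095:onz("wrist",np.array(p)/3.75+[190-.4,105-.4],z,o)[:,:2]
f=cv2.imread("pics/w_bar.png");g=cv2.GaussianBlur(cv2.cvtColor(f,cv2.COLOR_BGR2GRAY),(3,3),0)
def fit(P):
    r=least_squares(lambda q:np.hypot(*(P-q[:2]).T)-q[2],[*P.mean(0),.04],loss="soft_l1",f_scale=.0005).x;return r
m=(g>125);k=np.zeros_like(m);k[130:245,195:320]=1
m&=k
cs,_=cv2.findContours(m.astype(np.uint8),cv2.RETR_LIST,cv2.CHAIN_APPROX_NONE)
P=np.vstack([onz("wrist",c[:,0],.095,o)[:,:2] for c in cs if len(c)>40])
c=np.array([.545,-.045])
for _ in range(3):
    r=np.hypot(*(P-c).T);i=fit(P[(r<.040)&(r>.032)]);e=fit(P[(r>.042)&(r<.053)]);c=(i[:2]+e[:2])/2
print("inner",i,"outer",e)
a=w([[150,170],[85,250],[412,390],[340,455]]);A=a[:2].mean(0);B=a[2:].mean(0)
print("notch widths",np.linalg.norm(a[0]-a[1]),np.linalg.norm(a[2]-a[3]),"mid",(A+B)/2,"angle",np.degrees(np.arctan2(*(A-B)[::-1])))
h=w([[204,78],[290,540]]);print("ribs",h.mean(0),np.linalg.norm(h[0]-h[1]),np.degrees(np.arctan2(*(h[0]-h[1])[::-1])))
d=w([172,490])[0]-c;print("block ang",np.degrees(np.arctan2(d[1],d[0])))
# lid
o=pickle.load(open("w_lid.pkl","rb"));f=cv2.imread("pics/w_lid.png");hsv=cv2.cvtColor(f,cv2.COLOR_BGR2HSV);k=np.zeros(f.shape[:2],bool);k[110:220,200:310]=1
c=blobs((hsv[:,:,2]>140)&(hsv[:,:,1]<40)&k)[0];L=fit(onz("wrist",cv2.convexHull(c)[:,0],.032,o)[:,:2]);print("lid disc",L)
c=blobs((hsv[:,:,2]<60)&k)[0];r=cv2.minAreaRect(c);b=onz("wrist",cv2.boxPoints(r),.066,o)[:,:2];s=np.diff(b,axis=0);n=np.linalg.norm(s,axis=1);v=s[n.argmax()]
print("bar",b.mean(0),n,np.degrees(np.arctan2(v[1],v[0])))
```

```text
inner [ 0.5511 -0.0422  0.0366] outer [ 0.5516 -0.0421  0.0468]
notch widths 0.025537791843322468 0.025305197371907635 mid [ 0.5508 -0.041 ] angle 154.43773672390256
ribs [ 0.551 -0.042] 0.12286312477075673 115.24633870128176
block ang -99.32223062023091
lid disc [0.5267 0.3322 0.0476]
bar [0.5234 0.3328] [0.0178 0.0654 0.0187] 0.8216634560961941
```

Request:
jog_arm:
  motion:
    - {"xyz": [-16,-38,-8],"rot": [0,0,0],"claw": -1}
    - {"xyz": [-16,-38,-8],"rot": [0,0,0],"claw": -1}
    - {"xyz": [-16,-38,-12],"rot": [0,0,0],"claw": -1}
    - {"xyz": [-16,-38,-16],"rot": [0,0,0],"claw": -1}
    - {"xyz": [-16,-38,-20],"rot": [0,0,0],"claw": -1}

```text
t: 2.88
position: [0.4682, -0.2282, 0.159]
ee_rot: [[-0.265, 0.964, 0.001], [0.964, 0.265, -0.0], [-0.0, 0.001, -1.0]]
force: [0.3, 0.7, 0.6]
finger_gap: 0.996
gripper_force: 0.0
```

Run:
```python
from h import *
import pickle
o,f=snap("wrist","w_sc");pickle.dump(o,open("w_sc.pkl","wb"));print(o["t"],o["position"],o["force"])
cv2.imwrite("pics/v3.png",cv2.resize(f[:,:,::-1],(800,600)))
hsv=cv2.cvtColor(f,cv2.COLOR_RGB2HSV)
m=(hsv[:,:,1]>130)&(hsv[:,:,0]<25)&(hsv[:,:,2]>60)
for c in blobs(m,200)[:3]:
    r=cv2.minAreaRect(c);b=onz("wrist",cv2.boxPoints(r),.056,o)[:,:2];s=np.diff(b,axis=0);n=np.linalg.norm(s,axis=1);v=s[n.argmax()]
    print(r,b.mean(0),n,np.degrees(np.arctan2(v[1],v[0])))
```

```text
2.875 [ 0.4682 -0.2282  0.159 ] [0.2821 0.7154 0.64  ]
((256.5, 191.5), (19.0, 63.0), 0.0) [ 0.4693 -0.2254] [0.0557 0.0155 0.0557] -73.98857083745597
((179.83692932128906, 19.082515716552734), (15.984400749206543, 52.71717834472656), 32.195735931396484) [ 0.3711 -0.1006] [0.0439 0.0144 0.0434] 73.97898146368375
((486.7255859375, 179.06790161132812), (32.38945007324219, 73.65494537353516), 23.33403968811035) [ 0.7021 -0.1467] [0.0767 0.0551 0.0838] -95.21202644740235
```

View pics/v3.png

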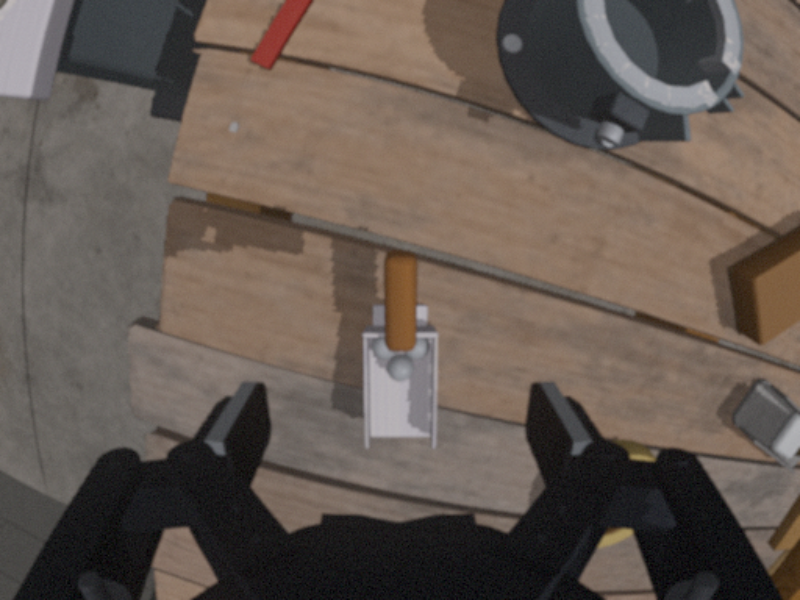

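The scoop is aligned with the tool, its handle at pixel (400,300) and the three balls at (384,350), (400,368) and (417,350). I descend and grip it.

Request:
jog_arm:
  motion:
    - {"xyz": [1,2.5,-42],"rot": [0,0,0],"claw": -1}
    - {"xyz": [0,0,-42],"rot": [0,0,0],"claw": -1}
    - {"xyz": [0,0,-30],"rot": [0,0,0],"claw": -1}
    - {"xyz": [0,0,-12],"rot": [0,0,0],"claw": -0.2}
    - {"xyz": [0,0,0],"rot": [0,0,0],"claw": 1}
    - {"xyz": [0,0,0],"rot": [0,0,0],"claw": 1}
    - {"xyz": [0,0,0],"rot": [0,0,0],"claw": 1}
    - {"xyz": [0,0,0],"rot": [0,0,0],"claw": 1}

```text
t: 3.92
position: [0.4699, -0.2251, 0.0345]
ee_rot: [[-0.264, 0.965, 0.002], [0.965, 0.264, -0.001], [-0.001, 0.002, -1.0]]
force: [-0.3, -0.0, 4.8]
finger_gap: 0.198
gripper_force: 58.7
```

Request:
jog_arm:
  motion:
    - {"xyz": [0,0,15],"rot": [0,0,0],"claw": 1}
    - {"xyz": [0,0,22],"rot": [0,0,0],"claw": 1}
    - {"xyz": [0,0,23],"rot": [0,0,0],"claw": 1}
    - {"xyz": [-2,10,20],"rot": [0,0,0.04],"claw": 1}
    - {"xyz": [-2,20,15],"rot": [0,0,0.06],"claw": 1}
    - {"xyz": [-2,20,12],"rot": [0,0,0.06],"claw": 1}
    - {"xyz": [-2,20,10],"rot": [0,0,0.06],"claw": 1}
    - {"xyz": [-2,20,9],"rot": [0,0,0.06],"claw": 1}

```text
t: 4.92
position: [0.4591, -0.1335, 0.1599]
ee_rot: [[-0.524, 0.852, 0.0], [0.852, 0.524, 0.0], [0.0, 0.0, -1.0]]
force: [0.1, 0.7, -2.4]
finger_gap: 0.204
gripper_force: 58.7
```

Request:
jog_arm:
  motion:
    - {"xyz": [-2,21,0],"rot": [0,0,0.062],"claw": 1}
    - {"xyz": [-2,21,0],"rot": [0,0,0.062],"claw": 1}
    - {"xyz": [-2,21,0],"rot": [0,0,0.062],"claw": 1}
    - {"xyz": [-2,21,0],"rot": [0,0,0.062],"claw": 1}
    - {"xyz": [-2,21,0],"rot": [0,0,0.062],"claw": 1}
    - {"xyz": [-2,21,0],"rot": [0,0,0.062],"claw": 1}
    - {"xyz": [-2,18,0],"rot": [0,0,0.062],"claw": 1}
    - {"xyz": [0,9,0],"rot": [0,0,0.062],"claw": 1}

```text
t: 5.92
position: [0.4452, 0.0194, 0.1593]
ee_rot: [[-0.867, 0.499, -0.0], [0.499, 0.867, 0.0], [0.0, 0.0, -1.0]]
force: [-0.9, 0.7, -2.4]
finger_gap: 0.197
gripper_force: 58.7
```

Run:
```python
from h import *
o,f=snap("wrist","w_pour");t,g=snap("top","t_pour")
print(o["t"],o["position"],o["ee_rot"],o["qpos"],o["force"])
P=proj("top",[.551,-.042,.095])[0].astype(int);print(P)
c=g[P[1]-60:P[1]+60,P[0]-75:P[0]+75]
cv2.imwrite("pics/v4.png",np.hstack([cv2.resize(f,(400,300)),cv2.resize(c,(375,300),interpolation=cv2.INTER_CUBIC)])[:,:,::-1])
```

```text
5.925 [0.4452 0.0194 0.1593] [[-0.8667  0.4989 -0.    ]
 [ 0.4989  0.8667  0.0001]
 [ 0.0001  0.     -1.    ]] [-11.8006  23.1847   2.6928 131.8579  -2.5175  25.0028  53.0301] [-0.9142  0.7394 -2.3829]
[267 196]
```

View pics/v4.png

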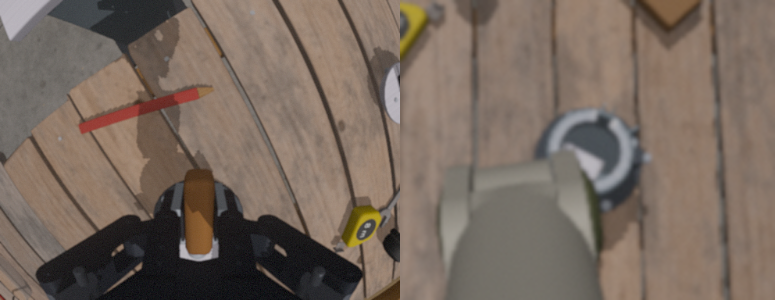

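The right half shows the mouth, around (600,160), over the opening. I tip the scoop about its mouth.

Request:
jog_arm:
  motion:
    - {"xyz": [0,0,-19],"rot": [0,0,0],"claw": 1}
    - {"xyz": [1.6,-0.9,8.5],"rot": [0.046,0.0794,0],"claw": 1}
    - {"xyz": [2.3,-1.3,8.4],"rot": [0.046,0.0794,0],"claw": 1}
    - {"xyz": [3.1,-1.8,8.1],"rot": [0.046,0.0794,0],"claw": 1}
    - {"xyz": [3.7,-2.1,7.6],"rot": [0.046,0.0794,0],"claw": 1}
    - {"xyz": [4.4,-2.6,7.2],"rot": [0.046,0.0794,0],"claw": 1}
    - {"xyz": [5.1,-3.0,6.8],"rot": [0.046,0.0794,0],"claw": 1}
    - {"xyz": [5.8,-3.3,6.2],"rot": [0.046,0.0794,0],"claw": 1}

```text
t: 7.02
position: [0.4719, 0.0018, 0.1933]
ee_rot: [[-0.69, 0.505, -0.519], [0.404, 0.863, 0.302], [0.601, -0.002, -0.8]]
force: [-0.9, -0.1, -1.6]
finger_gap: 0.202
gripper_force: 59.0
```

Request:
jog_arm:
  motion:
    - {"xyz": [6.2,-3.6,5.5],"rot": [0.046,0.0794,0],"claw": 1}
    - {"xyz": [0,0,0],"rot": [0,0,0],"claw": 1}
    - {"xyz": [0,0,0],"rot": [0,0,0],"claw": 1}
    - {"xyz": [0,0,0],"rot": [0,0,0],"claw": 1}
    - {"xyz": [0,0,0],"rot": [0,0,0],"claw": 1}
    - {"xyz": [0,0,0],"rot": [0,0,0],"claw": 1}

```text
t: 7.78
position: [0.4775, -0.0003, 0.1989]
ee_rot: [[-0.642, 0.503, -0.579], [0.374, 0.864, 0.335], [0.669, -0.002, -0.743]]
force: [-0.3, 0.3, -1.2]
finger_gap: 0.198
gripper_force: 59.0
```

Run:
```python
from h import *
o=ctrl.get_obs();t,g=snap("side","s_pour")
print(o["t"],o["position"],o["qpos"],o["force"])
P=proj("side",[.551,-.042,.095])[0].astype(int);print(P)
c=g[P[1]-50:P[1]+70,P[0]-75:P[0]+75]
cv2.imwrite("pics/v5.png",cv2.resize(c,(600,480),interpolation=cv2.INTER_CUBIC)[:,:,::-1])
```

```text
7.775 [ 0.4775 -0.0003  0.1989] [  8.9062  38.6765  -7.1017 104.2734 -14.5002  75.7611  70.1296] [-0.3434  0.3166 -1.162 ]
[265 195]
```

View pics/v5.png

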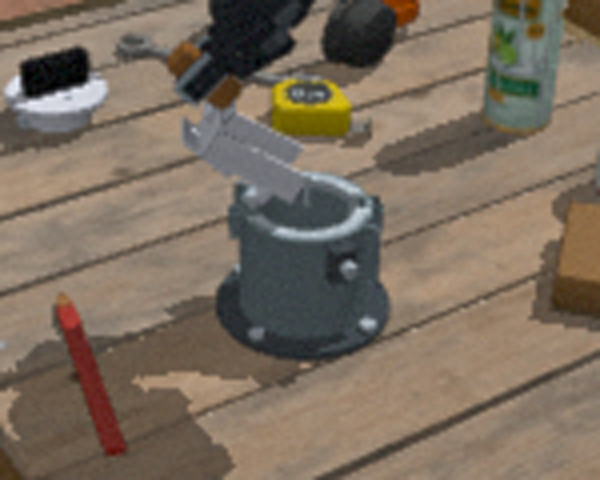

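The scoop is tipped over the opening and the measured weight has dropped by about the mass of the balls. I back off and stand the scoop down to the left of the barrel.

Request:
jog_arm:
  motion:
    - {"xyz": [0,0,25],"rot": [0,0,0],"claw": 1}
    - {"xyz": [-1,15,0],"rot": [-0.046,-0.0794,0],"claw": 1}
    - {"xyz": [-1,20,0],"rot": [-0.046,-0.0794,0],"claw": 1}
    - {"xyz": [-1,20,0],"rot": [-0.046,-0.0794,0],"claw": 1}
    - {"xyz": [-1,20,0],"rot": [-0.046,-0.0794,0],"claw": 1}
    - {"xyz": [-1,20,0],"rot": [-0.046,-0.0794,0],"claw": 1}
    - {"xyz": [-1,20,0],"rot": [-0.046,-0.0794,0],"claw": 1}
    - {"xyz": [-1,20,-10],"rot": [-0.046,-0.0794,0],"claw": 1}

```text
t: 8.82
position: [0.4708, 0.1353, 0.2143]
ee_rot: [[-0.861, 0.504, -0.075], [0.502, 0.864, 0.046], [0.088, 0.002, -0.996]]
force: [1.0, 0.9, -2.1]
finger_gap: 0.203
gripper_force: 58.9
```

Request:
jog_arm:
  motion:
    - {"xyz": [0,20,-20],"rot": [-0.046,-0.0794,0],"claw": 1}
    - {"xyz": [0,20,-35],"rot": [0,0,0],"claw": 1}
    - {"xyz": [0,15,-40],"rot": [0,0,0],"claw": 1}
    - {"xyz": [0,0,-40],"rot": [0,0,0],"claw": 1}
    - {"xyz": [0,0,-25],"rot": [0,0,0],"claw": 1}
    - {"xyz": [0,0,0],"rot": [0,0,0],"claw": 1}

```text
t: 9.57
position: [0.4695, 0.1892, 0.0522]
ee_rot: [[-0.864, 0.503, -0.003], [0.503, 0.864, -0.002], [0.002, -0.003, -1.0]]
force: [0.3, 0.5, -0.7]
finger_gap: 0.196
gripper_force: 58.8
```

Run:
```python
from h import *
t,g=snap("top","t_chk");w,f=snap("wrist","w_chk")
P=proj("top",[.551,-.042,.095])[0].astype(int)
c=g[P[1]-25:P[1]+25,P[0]-33:P[0]+33]
cv2.imwrite("pics/v6.png",np.hstack([cv2.resize(c,(396,300),interpolation=cv2.INTER_CUBIC),cv2.resize(f,(400,300))])[:,:,::-1])
```

```text
(no output)
```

View pics/v6.png

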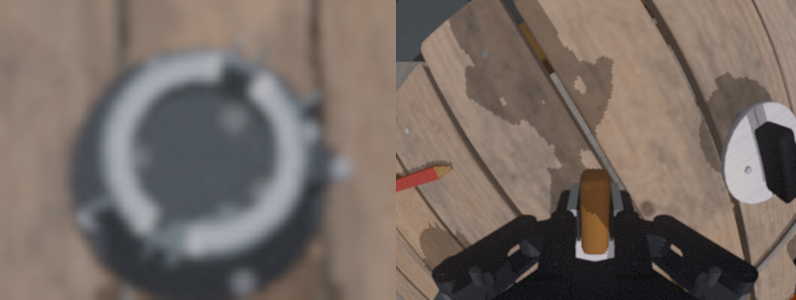

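The left half shows all three balls in the barrel, at (232,118), (262,190) and (140,155). I stand the scoop down and release it.

Request:
jog_arm:
  motion:
    - {"xyz": [0,0,-10],"rot": [0,0,0],"claw": 1}
    - {"xyz": [0,0,-5],"rot": [0,0,0],"claw": 1}
    - {"xyz": [0,0,-2.5],"rot": [0,0,0],"claw": 1}
    - {"xyz": [0,0,0],"rot": [0,0,0],"claw": 1}

```text
t: 10.18
position: [0.4705, 0.1895, 0.036]
ee_rot: [[-0.864, 0.504, -0.0], [0.504, 0.864, -0.0], [0.0, -0.0, -1.0]]
force: [-0.3, 0.0, -1.5]
finger_gap: 0.204
gripper_force: 58.9
```

Request:
jog_arm:
  motion:
    - {"xyz": [0,0,-1.5],"rot": [0,0,0],"claw": 1}
    - {"xyz": [0,0,0],"rot": [0,0,0],"claw": -1}
    - {"xyz": [0,0,0],"rot": [0,0,0],"claw": -1}
    - {"xyz": [0,0,0],"rot": [0,0,0],"claw": -1}
    - {"xyz": [0,0,20],"rot": [0,0,0],"claw": -1}
    - {"xyz": [0,0,45],"rot": [0,0,0],"claw": -1}
    - {"xyz": [0,0,50],"rot": [0,0,0],"claw": -1}
    - {"xyz": [0,0,20],"rot": [0,0,0],"claw": -1}

```text
t: 11.18
position: [0.4713, 0.1897, 0.1723]
ee_rot: [[-0.864, 0.504, 0.003], [0.504, 0.864, 0.002], [-0.002, 0.003, -1.0]]
force: [-0.0, -0.6, -0.3]
finger_gap: 0.998
gripper_force: 0.0
```

Request:
jog_arm:
  motion:
    - {"xyz": [9,23.7,0],"rot": [0,0,0.09],"claw": -1}
    - {"xyz": [9,23.7,0],"rot": [0,0,0.09],"claw": -1}
    - {"xyz": [9,23.7,0],"rot": [0,0,0.09],"claw": -1}
    - {"xyz": [9,23.7,0],"rot": [0,0,0.09],"claw": -1}
    - {"xyz": [9,23.7,0],"rot": [0,0,0.09],"claw": -1}
    - {"xyz": [9,23.7,0],"rot": [0,0,0.09],"claw": -1}
    - {"xyz": [0,0,0],"rot": [0,0,0],"claw": -1}

```text
t: 12.05
position: [0.5246, 0.3335, 0.1693]
ee_rot: [[-1.0, -0.014, 0.0], [-0.014, 1.0, 0.001], [-0.0, 0.001, -1.0]]
force: [-0.8, -0.6, -0.0]
finger_gap: 1.0
gripper_force: 0.0
```

Run:
```python
from h import *
from scipy.optimize import least_squares
o,f=snap("wrist","w_lid2");print(o["t"],o["position"],np.degrees(np.arctan2(o["ee_rot"][1,0],o["ee_rot"][0,0])),o["qpos"])
hsv=cv2.cvtColor(f,cv2.COLOR_RGB2HSV)
p=proj("wrist",[.526,.332,.032],o)[0].astype(int);k=np.zeros(f.shape[:2],bool);k[p[1]-75:p[1]+75,p[0]-75:p[0]+75]=1
m=(hsv[:,:,2]>130)&(hsv[:,:,1]<40)&k
c=blobs(m)[0];P=onz("wrist",cv2.convexHull(c)[:,0],.032,o)[:,:2]
print("disc",least_squares(lambda q:np.hypot(*(P-q[:2]).T)-q[2],[*P.mean(0),.048],loss="soft_l1",f_scale=.0005).x,p)
c=blobs((hsv[:,:,2]<60)&k)[0]
r=cv2.minAreaRect(c);b=onz("wrist",cv2.boxPoints(r),.066,o)[:,:2];s=np.diff(b,axis=0);n=np.linalg.norm(s,axis=1);v=s[n.argmax()]
print("bar",r,b.mean(0),n,np.degrees(np.arctan2(v[1],v[0])))
```

```text
12.05 [0.5246 0.3335 0.1693] -179.17435775523194 [-31.1738  32.1681  -9.5906 108.8884   7.9311  39.5326  45.3831]
disc [0.5271 0.3335 0.0471] [252 184]
bar ((252.5, 191.0), (76.0, 21.0), 90.0) [0.5228 0.3325] [0.0171 0.0674 0.0185] 1.309813553681762
```

Request:
jog_arm:
  motion:
    - {"xyz": [2,-0.5,-45],"rot": [0,0,0],"claw": -1}
    - {"xyz": [0,0,-45],"rot": [0,0,0],"claw": -1}
    - {"xyz": [0,0,-25],"rot": [0,0,0],"claw": -1}
    - {"xyz": [0,0,-9],"rot": [0,0,0],"claw": -1}
    - {"xyz": [0,0,0],"rot": [0,0,0],"claw": 1}
    - {"xyz": [0,0,0],"rot": [0,0,0],"claw": 1}
    - {"xyz": [0,0,0],"rot": [0,0,0],"claw": 1}
    - {"xyz": [0,0,0],"rot": [0,0,0],"claw": 1}

```text
t: 13.1
position: [0.527, 0.3315, 0.0466]
ee_rot: [[-1.0, -0.012, 0.001], [-0.012, 1.0, 0.001], [-0.001, 0.001, -1.0]]
force: [-0.2, -0.1, 5.4]
finger_gap: 0.223
gripper_force: 58.7
```

Request:
jog_arm:
  motion:
    - {"xyz": [0,0,30],"rot": [0,0,0],"claw": 1}
    - {"xyz": [0,0,50],"rot": [0,0,0],"claw": 1}
    - {"xyz": [0,0,45],"rot": [0,0,0],"claw": 1}
    - {"xyz": [3,-30,18],"rot": [0,0,-0.05],"claw": 1}
    - {"xyz": [3,-42,0],"rot": [0,0,-0.05],"claw": 1}
    - {"xyz": [3,-42,0],"rot": [0,0,-0.05],"claw": 1}
    - {"xyz": [3,-42,0],"rot": [0,0,-0.05],"claw": 1}
    - {"xyz": [3,-42,0],"rot": [0,0,-0.05],"claw": 1}

```text
t: 14.1
position: [0.5412, 0.1317, 0.1886]
ee_rot: [[-0.971, 0.237, -0.0], [0.237, 0.971, -0.0], [0.0, -0.0, -1.0]]
force: [0.6, -0.0, -2.9]
finger_gap: 0.223
gripper_force: 59.7
```

Request:
jog_arm:
  motion:
    - {"xyz": [2,-40,0],"rot": [0,0,-0.05],"claw": 1}
    - {"xyz": [2,-40,0],"rot": [0,0,-0.05],"claw": 1}
    - {"xyz": [2,-40,0],"rot": [0,0,-0.05],"claw": 1}
    - {"xyz": [2,-35,0],"rot": [0,0,-0.05],"claw": 1}
    - {"xyz": [1,-20,0],"rot": [0,0,0],"claw": 1}
    - {"xyz": [0,0,0],"rot": [0,0,0],"claw": 1}
    - {"xyz": [0,0,0],"rot": [0,0,0],"claw": 1}

```text
t: 14.98
position: [0.5506, -0.0404, 0.1885]
ee_rot: [[-0.907, 0.422, -0.0], [0.422, 0.907, 0.001], [0.0, 0.001, -1.0]]
force: [-0.3, 0.8, -3.1]
finger_gap: 0.222
gripper_force: 59.8
```

Run:
```python
from h import *
o,f=snap("wrist","w_hold");t,g=snap("side","s_hold")
print(o["t"],o["position"],np.degrees(np.arctan2(o["ee_rot"][1,0],o["ee_rot"][0,0])),o["force"],o["moment"],o["qpos"])
P=proj("side",[.551,-.042,.095])[0].astype(int)
c=g[P[1]-70:P[1]+50,P[0]-80:P[0]+80]
cv2.imwrite("pics/v7.png",np.hstack([cv2.resize(c,(400,300),interpolation=cv2.INTER_CUBIC),cv2.resize(f,(400,300))])[:,:,::-1])
```

```text
14.975 [ 0.5506 -0.0404  0.1885] 155.02840313423457 [-0.2536  0.8378 -3.0763] [ 0.0371  0.0043 -0.0248] [  1.0903  26.3792  -3.8467 117.1321   2.7854  36.574   60.4339]
```

View pics/v7.png

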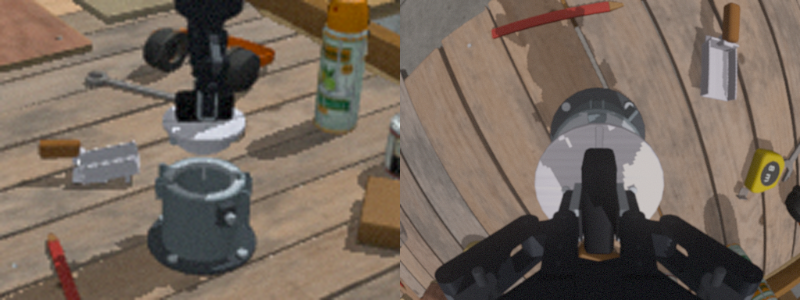

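The lid is held level and the scoop stands clear at left, at (100,160) in the left half. I check the lid's centre in the hand.

Run:
```python
from h import *
from scipy.optimize import least_squares
f=cv2.cvtColor(cv2.imread("pics/w_hold.png"),cv2.COLOR_BGR2RGB);o=ctrl.get_obs()
hsv=cv2.cvtColor(f,cv2.COLOR_RGB2HSV)
z=o["position"][2]-.0226+.008
m=(hsv[:,:,2]>110)&(hsv[:,:,1]<40);k=np.zeros(m.shape,bool);k[150:280,160:350]=1
q=np.vstack([c[:,0] for c in blobs(m&k,200)]);h=cv2.convexHull(q)[:,0]
P=onz("wrist",h,z,o)[:,:2]
r=least_squares(lambda q:np.hypot(*(P-q[:2]).T)-q[2],[*P.mean(0),.048],loss="soft_l1",f_scale=.0005).x
print(r,(np.array([*r[:2],0])-[*o["position"][:2],0])@o["ee_rot"])
print(h[np.abs(np.hypot(*(P-r[:2]).T)-r[2])<.0015][::3].tolist())
```

```text
[ 0.549  -0.0387  0.048 ] [0.0021 0.0007 0.    ]
[[328, 197], [337, 219], [336, 249], [328, 269], [190, 279], [177, 259], [172, 240], [175, 212], [187, 189]]
```

Request:
jog_arm:
  motion:
    - {"xyz": [1.3,-2.3,-20],"rot": [0,0,0],"claw": 1}
    - {"xyz": [0,0,-20],"rot": [0,0,0],"claw": 1}
    - {"xyz": [0,0,-5],"rot": [0,0,0],"claw": 1}
    - {"xyz": [0,0,-3],"rot": [0,0,0],"claw": 1}
    - {"xyz": [0,0,-2],"rot": [0,0,0],"claw": 1}
    - {"xyz": [0,0,0],"rot": [0,0,0],"claw": 1}

```text
t: 15.82
position: [0.5521, -0.044, 0.1389]
ee_rot: [[-0.906, 0.424, 0.001], [0.424, 0.906, 0.0], [-0.001, 0.0, -1.0]]
force: [0.1, 0.1, -2.5]
finger_gap: 0.221
gripper_force: 59.6
```

Request:
jog_arm:
  motion:
    - {"xyz": [0,0,-3],"rot": [0,0,0],"claw": 1}
    - {"xyz": [0,0,-3],"rot": [0,0,0],"claw": 1}
    - {"xyz": [0,0,-2],"rot": [0,0,0],"claw": 1}
    - {"xyz": [0,0,0],"rot": [0,0,0],"claw": 1}

```text
t: 16.32
position: [0.5518, -0.0441, 0.1304]
ee_rot: [[-0.906, 0.424, -0.0], [0.424, 0.906, -0.0], [0.0, -0.0, -1.0]]
force: [-0.6, 0.2, -2.8]
finger_gap: 0.222
gripper_force: 59.6
```

Request:
jog_arm:
  motion:
    - {"xyz": [0,0,-4],"rot": [0,0,0],"claw": 1}
    - {"xyz": [0,0,-4],"rot": [0,0,0],"claw": 1}
    - {"xyz": [0,0,-2.5],"rot": [0,0,0],"claw": 1}
    - {"xyz": [0,0,-1.5],"rot": [0,0,0],"claw": 1}
    - {"xyz": [0,0,0],"rot": [0,0,0],"claw": 1}

```text
t: 16.95
position: [0.5519, -0.0441, 0.1185]
ee_rot: [[-0.906, 0.424, -0.0], [0.424, 0.906, -0.0], [0.0, -0.0, -1.0]]
force: [0.5, -0.5, -2.3]
finger_gap: 0.224
gripper_force: 59.6
```

Request:
jog_arm:
  motion:
    - {"xyz": [0,0,-1],"rot": [0,0,0],"claw": 1}
    - {"xyz": [0,0,-0.7],"rot": [0,0,0],"claw": 1}
    - {"xyz": [0,0,0],"rot": [0,0,0],"claw": 1}
    - {"xyz": [0,0,0],"rot": [0,0,0],"claw": 1}

```text
t: 17.45
position: [0.552, -0.0441, 0.1175]
ee_rot: [[-0.906, 0.424, 0.001], [0.424, 0.906, -0.0], [-0.001, 0.0, -1.0]]
force: [-1.6, 0.4, 5.4]
finger_gap: 0.225
gripper_force: 60.8
```

Request:
jog_arm:
  motion:
    - {"xyz": [0,0,0],"rot": [0,0,-0.05],"claw": 1}
    - {"xyz": [0,0,0],"rot": [0,0,-0.07],"claw": 1}
    - {"xyz": [0,0,0],"rot": [0,0,-0.07],"claw": 1}
    - {"xyz": [0,0,0],"rot": [0,0,-0.07],"claw": 1}
    - {"xyz": [0,0,0],"rot": [0,0,-0.04],"claw": 1}
    - {"xyz": [0,0,0],"rot": [0,0,0],"claw": 1}

```text
t: 18.2
position: [0.553, -0.045, 0.1175]
ee_rot: [[-0.739, 0.674, 0.002], [0.674, 0.739, -0.001], [-0.002, 0.001, -1.0]]
force: [2.8, -3.6, 6.3]
finger_gap: 0.223
gripper_force: 61.0
```

Run:
```python
from h import *
o=ctrl.get_obs();print(o["position"],o["force"],o["moment"],np.degrees(np.arctan2(o["ee_rot"][1,0],o["ee_rot"][0,0])))
```

```text
[ 0.553  -0.045   0.1175] [ 2.7679 -3.5802  6.2661] [-1.0052 -0.0946  0.1211] 137.6094335593315
```

Request:
jog_arm:
  motion:
    - {"xyz": [0,0,0],"rot": [0,0,-0.06],"claw": 1}
    - {"xyz": [0,0,0],"rot": [0,0,-0.08],"claw": 1}
    - {"xyz": [0,0,0],"rot": [0,0,-0.08],"claw": 1}
    - {"xyz": [0,0,0],"rot": [0,0,-0.08],"claw": 1}
    - {"xyz": [0,0,0],"rot": [0,0,-0.06],"claw": 1}
    - {"xyz": [0,0,0],"rot": [0,0,-0.035],"claw": 1}
    - {"xyz": [0,0,0],"rot": [0,0,0],"claw": 1}
    - {"xyz": [0,0,0],"rot": [0,0,0],"claw": 1}

```text
t: 19.2
position: [0.5531, -0.0447, 0.1176]
ee_rot: [[-0.423, 0.906, 0.003], [0.906, 0.423, -0.001], [-0.002, 0.002, -1.0]]
force: [2.4, -2.3, 6.1]
finger_gap: 0.222
gripper_force: 61.0
```

Run:
```python
from h import *
from scipy.optimize import least_squares
o,f=snap("wrist","w_end");g=snap("top","t_end")[1]
print(o["t"],o["position"],o["force"],o["moment"],np.degrees(np.arctan2(o["ee_rot"][1,0],o["ee_rot"][0,0])))
cv2.imwrite("pics/v8.png",np.hstack([cv2.resize(f[110:270,160:350],(450,379),interpolation=cv2.INTER_CUBIC),cv2.resize(g[150:250,170:290],(350,379),interpolation=cv2.INTER_CUBIC)])[:,:,::-1])
hsv=cv2.cvtColor(f,cv2.COLOR_RGB2HSV);z=.103
m=(hsv[:,:,2]>110)&(hsv[:,:,1]<40);k=np.zeros(m.shape,bool);k[150:280,160:350]=1
q=np.vstack([c[:,0] for c in blobs(m&k,200)]);P=onz("wrist",cv2.convexHull(q)[:,0],z,o)[:,:2]
r=least_squares(lambda q:np.hypot(*(P-q[:2]).T)-q[2],[*P.mean(0),.048],loss="soft_l1",f_scale=.0005).x
print("lid",r,"tool frame",(np.array([*r[:2],0])-[*o["position"][:2],0])@o["ee_rot"])
```

```text
19.2 [ 0.5531 -0.0447  0.1176] [ 2.3649 -2.3198  6.0559] [-0.759  -0.0469  0.0924] 115.01540091302265
lid [ 0.5512 -0.0408  0.0487] tool frame [ 0.0044 -0.0001 -0.    ]
```

View pics/v8.png

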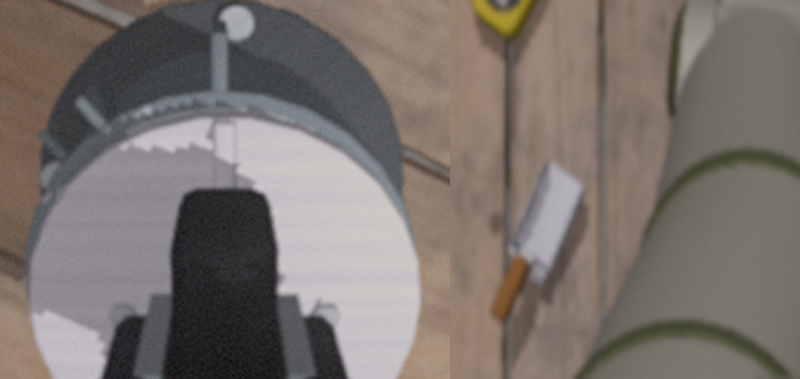

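The bar, centred at x≈224, lines up with the half-way rib at x≈219, about 1.5° off. The lid lies flat and gripped, and the scoop stands clear at (540,240). I hand the job in.

```bash
python3 -c "
from cell import ctrl
print(ctrl.finish_job())"
```

```text
the job is handed in; nothing more can be done
None
```

The job is handed in at about 19 s with no verdict returned: three balls seen in the barrel, scoop standing clear at left, lid flat on the rim and still gripped at about 61 N, bar about 1.5° off the half-way ribs and short of the click pin's range.

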